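# Load the inertia disc on the spindle and cap it

## Task

Get the rotation experiment ready: slide the brass disc down the post of the spindle stand until it lies flat on the platform, lowering it rather than letting it drop, then put the red cap over the post so that it sits down on the disc's hub. Leave the pale aluminium disc where it is.

Things in the scene. Friction and masses are not known exactly. Their poses are not given: they have to be found in the camera images.
- spindle_seat (a point): Fixed spindle stand: dark round base 110 mm across and 14 mm high, aluminium platform 84 mm across on it, steel post 10 mm thick rising from its middle. This point is the centre of the platform's top, 22 mm above the trolley top, on the post's axis; z up. The post's tip is 68 mm above this point, tapered over its last 9 mm to 3 mm across. Stands upright; it moves between runs.
- brass_disc_mid (a point): Loose brass disc, about 220 g, lying flat, hub up: flange 76 mm across and 10 mm thick, on it a round hub 40 mm across, 40 mm high in all, with an 18 mm bore right through. The point is on its axis half-way up, 20 mm above its underside; z along the axis, up. Grasp the hub across its diameter, at any yaw, above the flange.
- red_cap_mid (a point): Loose red round cap, about 50 g, standing mouth down: 36 mm across, 40 mm high, with a white dot on its closed top and an 18 mm bore 34 mm deep from below. The point is on its axis half-way up, 20 mm above its underside; z along the axis, up. It just pushes on loosely, without thread; on the seated disc its rim rests on the hub and the post does not touch its top.
- alu_disc_mid (a point): Loose pale aluminium disc (silver-grey to white) of the same shape and size as the brass one, to be left alone. The point is on its axis half-way up, 20 mm above its underside.
Not all that is in view belongs to the job. Of the things shaped like the part that bears brass_disc_mid, the brass one is meant.

How it is judged:
By the outcome, as a careful person would: the job done as asked, in the order asked, and still so for the second after the job is handed in, with the robot touching nothing.
It also fails if it takes over 58 s, if anything falls off the work surface, if the arm or the gripper's body presses on something with over 40 N, if the wrist force passes 120 N, or if a joint passes its speed limit or range.

## Robot

A 6-joint arm with a two-finger parallel gripper is mounted at the origin on a cart in front of the work surface, level with it; the furniture and walls round the work are solid. World frame = base frame: x ahead of the robot, y to its left, z up, the work surface at z = 0. Lengths are in m, angles in rad, forces in N, time in s.
With the tool pointing down it reaches from about 0.35 to 1 m from the base axis. Payload 7.1 kg.
Tool frame: the origin (TCP) lies between the finger pads; the fingertips stand 22 mm ahead of it and the grasp point (between the pads) lies 3 mm ahead of it; z points along the fingers, y is the line along which they close (so a half turn about z gives the same grasp; the last joint's range is limited). The gripper opens to 85 mm and grips with 20 to 120 N. Pads are 22 mm wide; open, the fingers measure 114 mm over their backs; the gripper's body (76 mm by 85 mm) begins 54 mm behind the grasp point. The pads swing forward as they close: fully open they stand 13 mm farther back than shut.
Start: joints at [1.17, 0.423, 1.63, -0, 1.089, -0.019], TCP at [0.233, 0.58, 0.253] pointing down, gripper open.
Joint ranges: [-3, 3], [-0.9, 2.11], [0.09, 2.58], [-1.31, 4.45], [0.11, 2.69], [-2.54, 2.54]. Speed limits (rad/s): [2.39, 2.39, 3.01, 3.14, 3.14, 3.14].

## Interface

Orientations are given as a rotation vector (axis times angle).
In Python, from plant import get_state, camera, close_job gives the robot as it stands.
- The arm moves only by the tool drive_tool, never from a script. Its argument "motion" is a list of rows, each a list of 6 numbers: the shift along the tool's x, y, z in mm, then the turn, a rotation vector about the tool's x, y, z in rad. In form: [[tx, ty, tz, ax, ay, az], ...]. A call has 1 to 10 rows; each row shifts and turns the commanded pose from where the row before left it, along the tool's axes as they then stand; what a row does not reach is not made up. A row lasts 1/10 s, in which the tool goes at most 50 mm and 8.59 degrees, less where a joint would pass 70% of its speed; a pose out of reach is approached as far as the arm can. A call with a gripper value outside its range is refused whole. "claw" is the finger opening in mm, from 0 to 85.4, set as the call begins (left out, the last holds). The fingers move at their own pace and stop on an object; "newtons" is the grip in N (left out, the last holds). Time passes only in rows, so rows that do not move let the fingers close. It gives the time, the measured TCP pose, the force, the opening and the grip force at its end, in the units of the state.
- get_state(): the state, without advancing time (a new reading comes with each control period).
- camera(name): name is "side" or "top" or "wrist"; returns a dict with "image" (480x640x3 uint8, blue, green, red), "fx", "fy", "cx", "cy" (pixels), "cam_to_world" (4x4, takes a point from camera to world coordinates); the wrist camera has in their place "tool_from_camera" (4x4, takes a point from camera to tool coordinates, whose origin is the TCP and whose axes are the flange's). Camera axes: x right, y down, z forward; pixel columns grow to the right and rows downward; lengths in m; the calibration is good to about 2 mm. The wrist camera is an equidistant fisheye: a pixel r from the principal point sees the ray r / f radians off the axis. A picture is of the moment at which its call begins: read the wrist's pose just before it. There is no depth.
- close_job(): hands the job in; it is judged then, once.
The state is a dict: "time_s": time; "joint_positions": joint angles; "joint_vel": joint speeds; "tau": joint torques, N m; "ee_pos": TCP position; "tool_rot": TCP orientation; "ft_force": force on the tool from outside, world axes, zero at the start; "wrist_torque": the same for the moment, N m; "gripper_width": finger opening in m; "gripper_force": force on a finger pad.
Only numpy, scipy, OpenCV 4.12 (cv2) and the standard library are available. Lean on these libraries where they do the work, as an engineer would, in place of code of your own. Each camera call takes 0.05 s, during which the arm holds its last target. There are 200 camera calls.

## Working session

There is one attempt and no reset: what is moved stays moved. The work goes in short steps, Python scripts to look and compute and a tool call to move; the robot and the scene stay as the last step left them, time stands still between calls to the robot, and variables do not carry over. Pictures are saved under pics/ and viewed, at most 11 in all, crops included, and the job is handed in when it is done.

Besides the shell and the picture viewer there is one more tool, called after "Call:" as name(argument=value, ...) on one line, values as JSON. drive_tool: Moves the arm, as the interface text tells. Its arguments: {"type":"object","properties":{"motion":{"type":"array","items":{"type":"array","items":{"type":"number"}}},"claw":{"type":"number"},"newtons":{"type":"number"}},"required":["motion"]}

```bash
mkdir -p pics; ls
python3 - <<'E'
from plant import get_state,camera
import cv2,numpy as np
s=get_state();print({k:np.round(v,3).tolist() for k,v in s.items()})
for n in("side","top","wrist"):
    c=camera(n);cv2.imwrite(f"pics/{n}0.png",c["image"]);print(n,[c[k] for k in("fx","fy","cx","cy")],np.round(c.get("cam_to_world",c.get("tool_from_camera")),4).tolist())
E
```

```text
pics
{'time_s': 0.0, 'joint_positions': [1.17, 0.424, 1.631, -0.0, 1.089, -0.019], 'joint_vel': [0.0, 0.001, 0.001, 0.0, -0.0, 0.0], 'tau': [-0.003, -55.739, -28.173, -0.0, 0.007, -0.0], 'ee_pos': [0.233, 0.58, 0.253], 'tool_rot': [-0.596, -3.084, 0.002], 'ft_force': [0.387, -0.291, -0.459], 'wrist_torque': [-0.01, 0.027, 0.009], 'gripper_force': 0.0, 'gripper_width': 0.085}
side [506.8500163421104, 506.8500163421104, 310.8942302029627, 254.24070181269454] [[-0.8986, -0.202, 0.3895, 0.1701], [-0.4386, 0.4393, -0.784, 0.4691], [-0.0127, -0.8754, -0.4833, 0.464], [0.0, 0.0, 0.0, 1.0]]
top [551.7066836453004, 551.7066836453004, 313.5604335685847, 233.5684092814402] [[0.021, -0.9905, 0.1362, 0.3703], [-0.9995, -0.0175, 0.0263, -0.2165], [-0.0237, -0.1367, -0.9903, 1.0388], [0.0, 0.0, 0.0, 1.0]]
wrist [371.64829954431775, 371.64829954431775, 321.2819583040611, 239.71041374477332] [[0.0008, -0.9639, -0.2662, 0.0683], [1.0, 0.0006, 0.0011, 0.0003], [-0.0009, -0.2662, 0.9639, -0.1205], [0.0, 0.0, 0.0, 1.0]]
```

View pics/top0.png

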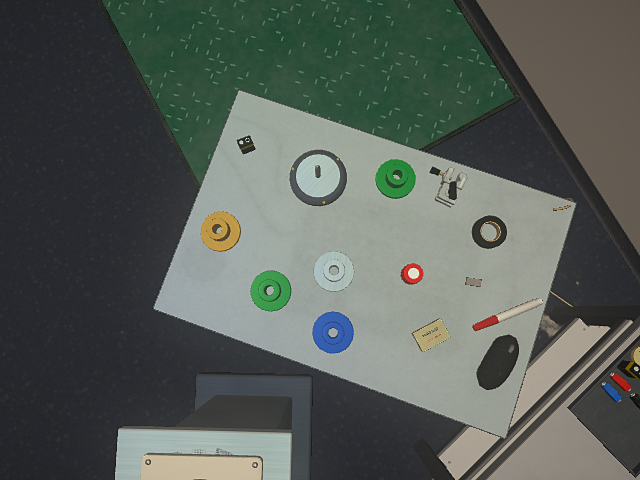

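View pics/side0.png

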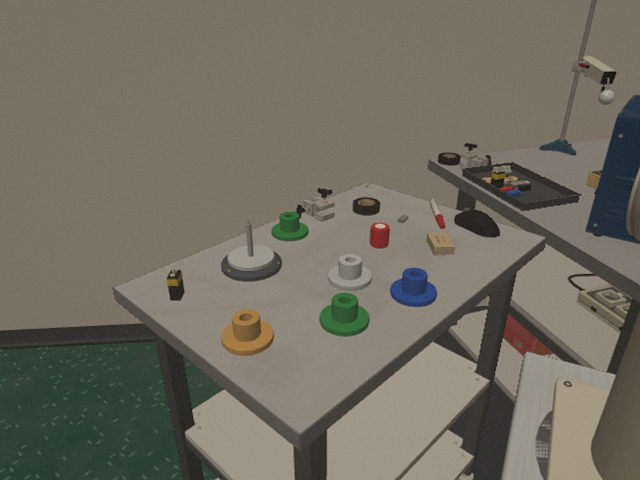

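The top view shows brass at (220,231), the stand at (318,178) with its post tip near (317,166), the red cap at (412,273) and the aluminium disc at (333,270). The side view shows brass at (247,330), the post tip at (249,222) and the cap at (380,235).

```bash
cat > h.py <<'E'
import cv2,numpy as np
from scipy.spatial.transform import Rotation as R
from plant import get_state,camera
def rays(c,uv,tool=None):
    uv=np.atleast_2d(np.array(uv,float))
    xy=(uv-[c["cx"],c["cy"]])
    if tool is None:
        d=np.c_[xy/[c["fx"],c["fy"]],np.ones(len(uv))]; T=c["cam_to_world"]
    else:
        r=np.linalg.norm(xy,axis=1)+1e-9; th=r/c["fx"]
        d=np.c_[xy/r[:,None]*np.sin(th)[:,None],np.cos(th)]
        M=np.eye(4);M[:3,:3]=R.from_rotvec(tool["tool_rot"]).as_matrix();M[:3,3]=tool["ee_pos"];T=M@c["tool_from_camera"]
    T=np.asarray(T);return T[:3,3],d@T[:3,:3].T
def plane(c,uv,z,tool=None):
    o,d=rays(c,uv,tool);return o+d*((z-o[2])/d[:,2])[:,None]
def circ(P):  # circle fit in xy
    P=P[:,:2];s=np.linalg.lstsq(np.c_[2*P,np.ones(len(P))],(P**2).sum(1),rcond=None)[0]
    return s[:2],np.sqrt(s[2]+s[:2]@s[:2])
def big(m,near):
    cs=cv2.findContours(m.astype(np.uint8),cv2.RETR_EXTERNAL,cv2.CHAIN_APPROX_NONE)[0]
    cs=[k for k in cs if cv2.contourArea(k)>60]
    return min(cs,key=lambda k:np.linalg.norm(k[:,0].mean(0)-near))[:,0]
E
python3 - <<'E'
from h import *
c=camera("top");h=cv2.cvtColor(c["image"],cv2.COLOR_BGR2HSV).astype(int);H,S,V=h[...,0],h[...,1],h[...,2]
for n,m,near,z in[("brass",(H>8)&(H<28)&(S>110),(220,231),.008),("cap",((H<8)|(H>172))&(S>130),(412,273),.036),("base",V<105,(318,178),.013)]:
    k=big(m,near);print(n,circ(plane(c,k,z)),len(k))
s=camera("side")
def tri(a,b):
    o1,d1=rays(c,a);o2,d2=rays(s,b)
    A=np.c_[d1[0],-d2[0]];t=np.linalg.lstsq(A,o2-o1,rcond=None)[0];p,q=o1+t[0]*d1[0],o2+t[1]*d2[0];return (p+q)/2,np.linalg.norm(p-q)
print("tip",tri((317.5,167),(249,222)),plane(c,(317.5,167),.09),plane(s,(249,222),.09))
T=cv2.resize(c["image"][140:300,180:440],None,fx=3,fy=3);cv2.imwrite("pics/t1.png",T)
E
```

```text
brass (array([ 0.51390748, -0.01182816]), np.float64(0.03687833346396173)) 111
cap (array([ 0.43837348, -0.36887012]), np.float64(0.018333081015617814)) 58
base (array([ 0.58219975, -0.17069452]), np.float64(0.5877229444798308)) 2633
tip (array([ 0.6192513 , -0.19590201,  0.09038911]), np.float64(0.00029317622782425114)) [[ 0.61948891 -0.19582692  0.09      ]] [[ 0.61955103 -0.19659885  0.09      ]]
```

View pics/t1.png

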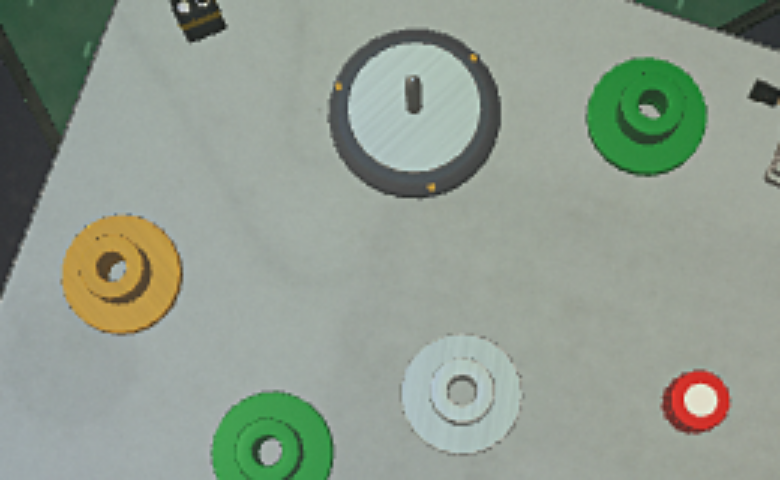

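The crop puts the post tip at full-image (317.7,165.5) and confirms the brass disc's place. I'll go above the brass for a wrist look.

```bash
cat >> h.py <<'E'
def shift(goal):
    s=get_state();M=R.from_rotvec(s["tool_rot"]);d=np.array(goal)-s["ee_pos"];z=M.as_matrix()[:,2]
    # tilt correction to make tool z point straight down
    a=np.cross(z,[0,0,-1]);print("ee",np.round(s["ee_pos"],4),"t",round(s["time_s"],2),"shift mm",np.round(M.inv().apply(d)*1e3,1),"level",np.round(M.inv().apply(a),4),"y",np.round(M.as_matrix()[:,1],3),"f",np.round(s["ft_force"],1))
E
python3 -c "
from h import *
shift((.514,-.012,.18))"
```

```text
ee [0.2327 0.5798 0.2529] t 0.25 shift mm [-481.5 -444.3   73.3] level [-0.0007  0.      0.    ] y [ 0.373  0.928 -0.001] f [-0.  -0.   0.9]
```

Call:
drive_tool(motion=[[-24,-22,0,0,0,0],[-24,-22,0,0,0,0],[-24,-22,0,0,0,0],[-24,-22,0,0,0,0],[-24,-22,0,0,0,0],[-24,-22,0,0,0,0],[-24,-22,0,0,0,0],[-24,-22,0,0,0,0],[-24,-22,0,0,0,0],[-24,-22,0,0,0,0]], claw=75)

```text
time_s: 1.25
ee_pos: [0.374, 0.2852, 0.2534]
tool_rot: [0.596, 3.084, 0.0]
ft_force: [0.4, -0.7, -0.3]
gripper_width: 0.0752
gripper_force: 0.0
```

Call:
drive_tool(motion=[[-26,-24,8,0,0,0],[-26,-24,8,0,0,0],[-26,-24,8,0,0,0],[-26,-24,8,0,0,0],[-26,-24,8,0,0,0],[-26,-24,8,0,0,0],[-26,-24,8,0,0,0],[-26,-24,8,0,0,0],[-26,-24,8,0,0,0],[0,0,0,0,0,0]])

```text
time_s: 2.25
ee_pos: [0.5116, -0.0043, 0.1806]
tool_rot: [0.601, 3.083, -0.001]
ft_force: [0.5, 0.4, 0.9]
gripper_width: 0.0748
gripper_force: 0.0
```

Run:
```python
from h import *
shift((.514,-.012,.18))
s=get_state();c=camera("wrist");cv2.imwrite("pics/w1.png",c["image"])
h=cv2.cvtColor(c["image"],cv2.COLOR_BGR2HSV).astype(int);H,S,V=h[...,0],h[...,1],h[...,2]
M=R.from_rotvec(s["tool_rot"]).as_matrix()
k=big((H>8)&(H<28)&(S>110),(320,300));print(k.mean(0),circ(plane(c,k,.009,s)),len(k))
```

```text
ee [ 0.5116 -0.0043  0.1806] t 2.25 shift mm [-5.1 -6.3  0.6] level [-0.0005  0.0005  0.    ] y [ 0.376  0.927 -0.   ] f [0.5 0.4 0.9]
[311.09411765 230.58039216] (array([ 0.51401424, -0.01384112]), np.float64(0.03689123091826684)) 255
```

View pics/w1.png

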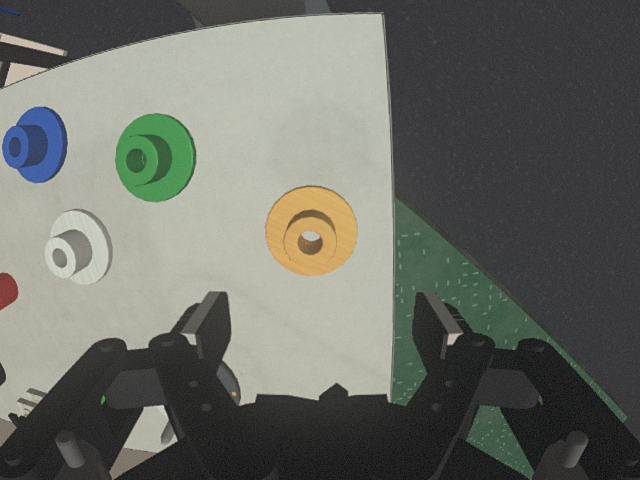

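The wrist view shows the brass flange centred at (311,231), with the fingers clear of it.

Call:
drive_tool(motion=[[-3,-4,20,0,0,0],[-3,-4,25,0,0,0],[0,0,25,0,0,0],[0,0,15,0,0,0],[0,0,0,0,0,0],[0,0,0,0,0,0]])

```text
time_s: 2.9
ee_pos: [0.5127, -0.0102, 0.0967]
tool_rot: [-0.595, -3.084, -0.0]
ft_force: [0.8, -0.3, 0.6]
gripper_width: 0.0749
gripper_force: 0.0
```

Run:
```python
from h import *
shift((.514,-.0135,.037))
s=get_state();c=camera("wrist");cv2.imwrite("pics/w2.png",c["image"])
h=cv2.cvtColor(c["image"],cv2.COLOR_BGR2HSV).astype(int);H,S,V=h[...,0],h[...,1],h[...,2]
k=big((H>8)&(H<28)&(S>110),(320,300));print(k.mean(0),circ(plane(c,k,.009,s)),len(k))
```

```text
ee [ 0.5127 -0.0102  0.0967] t 2.9 shift mm [-2.4 -2.6 59.7] level [-0.     -0.0004  0.    ] y [ 0.372  0.928 -0.   ] f [ 0.8 -0.3  0.6]
[315.62028986 258.45507246] (array([ 0.51391294, -0.01388972]), np.float64(0.03714494991472461)) 345
```

Call:
drive_tool(motion=[[-3,-3,10,0,0,0],[0,0,14,0,0,0],[0,0,14,0,0,0],[0,0,12,0,0,0],[0,0,8,0,0,0],[0,0,0,0,0,0],[0,0,0,0,0,0],[0,0,0,0,0,0]])

```text
time_s: 3.75
ee_pos: [0.5149, -0.0148, 0.0386]
tool_rot: [0.596, 3.084, 0.0]
ft_force: [-0.2, 0.6, 1.1]
gripper_width: 0.0748
gripper_force: 0.0
```

Call:
drive_tool(motion=[[0,0,0,0,0,0],[0,0,0,0,0,0],[0,0,0,0,0,0],[0,0,0,0,0,0],[0,0,0,0,0,0],[0,0,0,0,0,0],[0,0,0,0,0,0],[0,0,0,0,0,0]], claw=30, newtons=50)

```text
time_s: 4.55
ee_pos: [0.5148, -0.0148, 0.0391]
tool_rot: [0.596, 3.084, 0.0]
ft_force: [-1.7, -0.4, 6.9]
gripper_width: 0.0386
gripper_force: 49.6
```

```bash
python3 -c "
from h import *
shift((.514,-.0138,.15))"
```

```text
ee [ 0.5148 -0.0148  0.0391] t 4.55 shift mm [   1.     0.7 -110.9] level [ 0.0002  0.0007 -0.    ] y [0.373 0.928 0.   ] f [-1.7 -0.4  6.9]
```

Call:
drive_tool(motion=[[0,0,-5,0,0,0],[0,0,-10,0,0,0],[0,0,-20,0,0,0],[0,0,-25,0,0,0],[0,0,-25,0,0,0],[0,0,-25,0,0,0],[0,0,-20,0,0,0],[0,0,0,0,0,0],[0,0,0,0,0,0]])

```text
time_s: 5.45
ee_pos: [0.5144, -0.0148, 0.1685]
tool_rot: [0.596, 3.084, 0.0]
ft_force: [0.1, -0.1, -3.0]
gripper_width: 0.0386
gripper_force: 50.6
```

Run:
```python
from h import *
c=camera("top");I=cv2.imread("pics/top0.png");g=cv2.cvtColor(I,cv2.COLOR_BGR2GRAY)
m=(g[140:215,280:360]<115).astype(np.uint8)
k=big(m,(38,38))+[280,140];print("base",circ(plane(c,k,.012)),len(k))
cs,hh=cv2.findContours(m,cv2.RETR_CCOMP,cv2.CHAIN_APPROX_NONE)
for q,e in zip(cs,hh[0]):
    if e[3]>=0 and cv2.contourArea(q)>500: print("plat",circ(plane(c,q[:,0]+[280,140],.021)))
# side: tip mask
for n in("top","side"):
    J=cv2.imread(f"pics/{n}0.png");C=camera(n)
    x0,y0=(310,158) if n=="top" else (240,214)
    print(n);print(cv2.cvtColor(J,cv2.COLOR_BGR2GRAY)[y0:y0+(12 if n=="top" else 14),x0:x0+16])
s=get_state();w=camera("wrist");h=cv2.cvtColor(w["image"],cv2.COLOR_BGR2HSV).astype(int);H,S=h[...,0],h[...,1]
cv2.imwrite("pics/w3.png",w["image"])
k=big((H>8)&(H<28)&(S>110),(316,290));z=s["ee_pos"][2]-.038;print("disc",circ(plane(w,k,z+.009,s)));shift((.6195,-.196,.17))
```

```text
base (array([ 0.61976348, -0.19508378]), np.float64(0.05409494038140207)) 161
plat (array([ 0.62186094, -0.19473106]), np.float64(0.04274784707578332))
top
[[193 190 189 187 186 183 187 190 190 189 187 185 185 186 188 191]
 [189 189 186 185 183 189 190 191 189 188 186 185 188 190 189 184]
 [186 187 184 186 188 191 190 189 188 187 185 189 190 190 183 182]
 [187 185 184 188 192 190 190 188 186 185 189 190 190 184 183 190]
 [185 186 191 193 189 188 187 185 186 188 192 190 182 183 191 190]
 [186 192 192 189 189 189 187 187 191 192 188 182 184 191 188 187]
 [192 191 189 191 190 190 193 199 201 195 185 186 192 189 187 185]
 [191 188 188 188 190 163 149 129 105 154 192 192 188 187 186 185]
 [189 190 187 187 198 124 121 186  73  61 203 193 188 186 186 185]
 [189 188 185 190 203 103 108  95  70  58 164 192 187 186 185 186]
 [188 185 188 195 205  93  92  84  74  63 124 193 189 186 188 188]
 [185 189 192 195 201  85  85  83  73  65 121 195 188 186 188 188]]
side
[[118 116 120 116 119 118 118 115 119 119 119 117 118 118 120 117]
 [118 115 117 117 119 115 120 116 116 116 117 114 116 121 116 114]

[... 322 characters left out ...]
116 117 119]
 [117 115 118 120 116 115 118  99  84 104 114 117 117 115 117 119]
 [119 119 117 115 114 116 111 117 118 112 116 118 115 113 116 118]
 [116 115 118 115 118 119 100 113 111  83 102 118 118 117 118 115]
 [114 120 115 115 119 117 119 119 115  96 100 114 117 121 119 114]
 [118 120 117 118 117 110 109 108 108  96  75 102 117 116 117 119]
 [115 119 120 118 119  93  96 107 103  92  74 103 120 116 116 118]
 [120 118 116 117 117 119 111 105  97  93  79 103 119 117 120 109]]
disc (array([ 0.51219283, -0.01366394]), np.float64(0.03430929501342077))
ee [ 0.5137 -0.0147  0.1671] t 5.65 shift mm [-165.7 -128.8   -3.1] level [-0.0007 -0.0022  0.    ] y [ 0.373  0.928 -0.001] f [ 0.6 -0.9 -1.6]
```

View pics/w3.png

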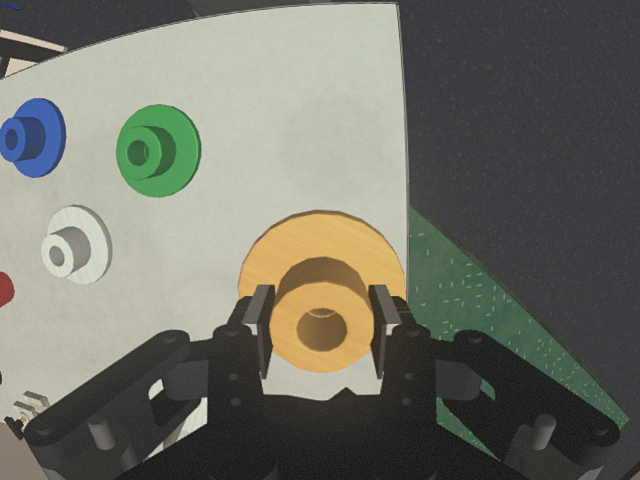

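The wrist view shows the disc held level between the fingers with its bore at (322,330).

Run:
```python
from h import *
w=camera("wrist");s=get_state()
M=R.from_rotvec(s["tool_rot"])
p=plane(w,(322,329),s["ee_pos"][2]+.001,s)[0];print("bore tool mm",M.inv().apply(p-s["ee_pos"])*1e3)
c=camera("top");print("tip top",plane(c,(317.2,165.8),.09));c=camera("side");print("tip side",plane(c,(248.2,221),.09))
shift((.620,-.1955,.17))
```

```text
bore tool mm [ 1.49093431  0.72326502 -0.99749455]
tip top [[ 0.62165639 -0.19525354  0.09      ]]
tip side [[ 0.62300278 -0.19949345  0.09      ]]
ee [ 0.5141 -0.0148  0.1675] t 5.8 shift mm [-165.6 -128.2   -2.7] level [-0.0005 -0.0015 -0.    ] y [ 0.373  0.928 -0.001] f [ 0.8  0.5 -2.2]
```

Call:
drive_tool(motion=[[-10,-8,0,0,0,0],[-21,-16,0,0,0,0],[-21,-16,0,0,0,0],[-21,-16,0,0,0,0],[-21,-16,0,0,0,0],[-21,-16,0,0,0,0],[-21,-16,0,0,0,0],[-20,-16,0,0,0,0],[-12,-10,0,0,0,0],[0,0,0,0,0,0]])

```text
time_s: 6.8
ee_pos: [0.6228, -0.2003, 0.168]
tool_rot: [0.599, 3.083, -0.001]
ft_force: [-0.8, -1.2, -1.0]
gripper_width: 0.0385
gripper_force: 50.6
```

Call:
drive_tool(motion=[[0,0,5,0,0,0],[0,0,10,0,0,0],[0,0,5,0,0,0],[0,0,0,0,0,0],[0,0,0,0,0,0],[0,0,0,0,0,0]])

```text
time_s: 7.4
ee_pos: [0.6222, -0.1978, 0.1486]
tool_rot: [0.595, 3.084, -0.0]
ft_force: [0.4, -0.3, -2.0]
gripper_width: 0.0385
gripper_force: 50.6
```

Run:
```python
from h import *
s=get_state();shift((.622,-.198,.14))
w=camera("wrist")["image"];d=camera("side")["image"]
a=cv2.resize(w[290:370,260:390],None,fx=3,fy=3);b=cv2.resize(d[150:300,180:330],None,fx=2.6,fy=2.6)
H=max(len(a),len(b));f=lambda i:cv2.copyMakeBorder(i,0,H-len(i),0,0,0)
cv2.imwrite("pics/c1.png",np.hstack([f(a),f(b)]))
```

```text
ee [ 0.6222 -0.1978  0.1486] t 7.4 shift mm [ 0.1 -0.2  8.6] level [ 0.      0.0004 -0.    ] y [0.372 0.928 0.   ] f [ 0.4 -0.3 -2. ]
```

View pics/c1.png

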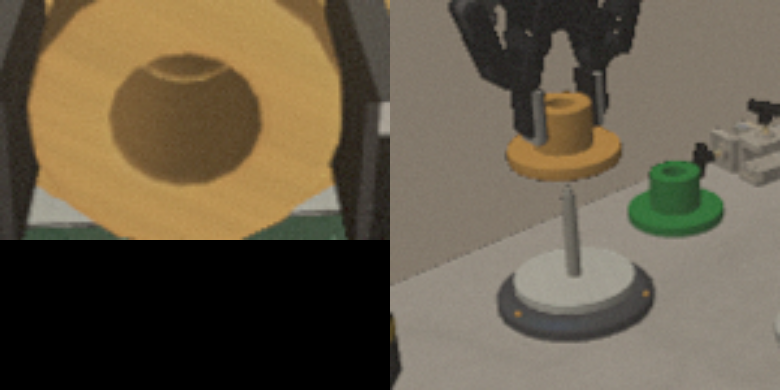

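The crops show the disc level, its flange centred at crop x≈564 over the post tip (568,188) in the side view. That is aligned to about 1 mm, so I'll lower onto the tip.

Call:
drive_tool(motion=[[0,0,5,0,0,0],[0,0,5,0,0,0],[0,0,5,0,0,0],[0,0,5,0,0,0],[0,0,5,0,0,0],[0,0,4,0,0,0],[0,0,0,0,0,0],[0,0,0,0,0,0]])

```text
time_s: 8.3
ee_pos: [0.622, -0.198, 0.1192]
tool_rot: [-0.596, -3.084, -0.0]
ft_force: [0.4, 0.8, -1.6]
gripper_width: 0.0381
gripper_force: 50.6
```

Run:
```python
from h import *
shift((.622,-.198,.061));w=camera("wrist")["image"];d=camera("side")["image"]
a=cv2.resize(w[290:370,260:390],None,fx=3,fy=3);b=cv2.resize(d[150:300,180:330],None,fx=2.6,fy=2.6)
H=max(len(a),len(b));f=lambda i:cv2.copyMakeBorder(i,0,H-len(i),0,0,0)
cv2.imwrite("pics/c2.png",np.hstack([f(a),f(b)]))
```

```text
ee [ 0.622  -0.198   0.1192] t 8.3 shift mm [ 0.   0.  58.2] level [-0.     -0.0001  0.    ] y [ 0.373  0.928 -0.   ] f [ 0.4  0.8 -1.6]
```

View pics/c2.png

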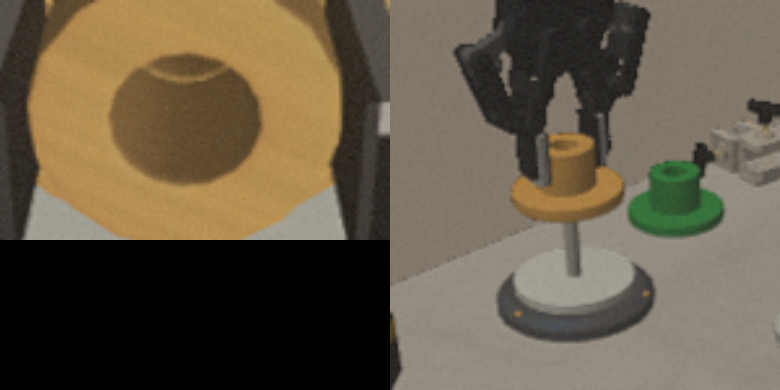

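The crop shows the disc at side (567,190) with the post's tip already inside the bore, and there's no contact force. I'll continue down.

Call:
drive_tool(motion=[[0,0,4,0,0,0],[0,0,5,0,0,0],[0,0,5,0,0,0],[0,0,5,0,0,0],[0,0,5,0,0,0],[0,0,5,0,0,0],[0,0,0,0,0,0],[0,0,0,0,0,0]])

```text
time_s: 9.2
ee_pos: [0.6219, -0.198, 0.0901]
tool_rot: [-0.596, -3.084, -0.0]
ft_force: [-0.3, -1.1, -1.5]
gripper_width: 0.0386
gripper_force: 50.6
```

Run:
```python
from h import *
shift((.622,-.198,.061));w=camera("wrist")["image"]
cv2.imwrite("pics/c3.png",cv2.resize(w[290:370,260:390],None,fx=3,fy=3))
```

```text
ee [ 0.6219 -0.198   0.0901] t 9.2 shift mm [-0.1  0.  29.1] level [-0.0001 -0.0004  0.    ] y [ 0.373  0.928 -0.   ] f [-0.3 -1.1 -1.5]
```

View pics/c3.png

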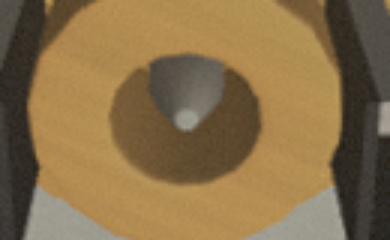

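The post tip, crop (186,120), sits at the bore's centre (186,119). I'll lower to the seat.

Call:
drive_tool(motion=[[0,0,4,0,0,0],[0,0,5,0,0,0],[0,0,5,0,0,0],[0,0,5,0,0,0],[0,0,4,0,0,0],[0,0,2,0,0,0],[0,0,1,0,0,0],[0,0,1,0,0,0],[0,0,0,0,0,0],[0,0,0,0,0,0]])

```text
time_s: 10.25
ee_pos: [0.6221, -0.1981, 0.0635]
tool_rot: [0.596, 3.084, -0.0]
ft_force: [0.4, 0.5, -2.3]
gripper_width: 0.0387
gripper_force: 50.6
```

Call:
drive_tool(motion=[[0,0,1,0,0,0],[0,0,0.5,0,0,0],[0,0,0,0,0,0],[0,0,0,0,0,0]])

```text
time_s: 10.65
ee_pos: [0.6219, -0.198, 0.0618]
tool_rot: [-0.596, -3.084, -0.0]
ft_force: [-0.7, 0.2, -1.5]
gripper_width: 0.0385
gripper_force: 50.6
```

Call:
drive_tool(motion=[[0,0,0.5,0,0,0],[0,0,0.5,0,0,0],[0,0,0,0,0,0],[0,0,0,0,0,0]])

```text
time_s: 11.05
ee_pos: [0.622, -0.198, 0.0611]
tool_rot: [0.596, 3.084, -0.0]
ft_force: [-1.4, 0.6, 2.6]
gripper_width: 0.0386
gripper_force: 51.0
```

Seated: the force turned from -2 to +2.6 N at the expected height. Releasing and rising.

Call:
drive_tool(motion=[[0,0,0.3,0,0,0],[0,0,0,0,0,0],[0,0,0,0,0,0]])

```text
time_s: 11.35
ee_pos: [0.6221, -0.198, 0.0611]
tool_rot: [0.596, 3.084, -0.0]
ft_force: [-2.6, 1.8, 6.2]
gripper_width: 0.0386
gripper_force: 51.4
```

Call:
drive_tool(motion=[[0,0,0,0,0,0],[0,0,0,0,0,0],[0,0,0,0,0,0],[0,0,0,0,0,0],[0,0,0,0,0,0],[0,0,0,0,0,0]], claw=65)

```text
time_s: 11.95
ee_pos: [0.622, -0.198, 0.0604]
tool_rot: [-0.596, -3.084, 0.0]
ft_force: [0.5, -0.8, -1.1]
gripper_width: 0.0649
gripper_force: 0.0
```

Call:
drive_tool(motion=[[0,0,-8,0,0,0],[0,0,-20,0,0,0],[0,0,-30,0,0,0],[0,0,-30,0,0,0],[0,0,-30,0,0,0],[0,0,0,0,0,0],[0,0,0,0,0,0]])

```text
time_s: 12.65
ee_pos: [0.6223, -0.1982, 0.1798]
tool_rot: [0.596, 3.083, -0.0]
ft_force: [0.1, 0.1, 0.4]
gripper_width: 0.0657
gripper_force: 0.0
```

Run:
```python
from h import *
s=get_state();w=camera("wrist");cv2.imwrite("pics/w4.png",w["image"])
h=cv2.cvtColor(w["image"],cv2.COLOR_BGR2HSV).astype(int);H,S=h[...,0],h[...,1]
k=big((H>8)&(H<28)&(S>110),(316,260));print("disc",circ(plane(w,k,.031,s)))
shift((.438,-.370,.19))
k=big(((H<8)|(H>172))&(S>130),(100,200));print(k.mean(0),circ(plane(w,k,.03,s)))
```

```text
disc (array([ 0.62131943, -0.19716887]), np.float64(0.036937186146818804))
ee [ 0.6216 -0.1979  0.1785] t 12.7 shift mm [ 106.3 -228.1  -11.5] level [-0.     -0.0002  0.    ] y [ 0.373  0.928 -0.   ] f [-0.3  0.4 -1.4]
[ 59.58219178 116.04109589] (array([ 0.44236303, -0.36782534]), np.float64(0.025699695645297664))
```

View pics/w4.png

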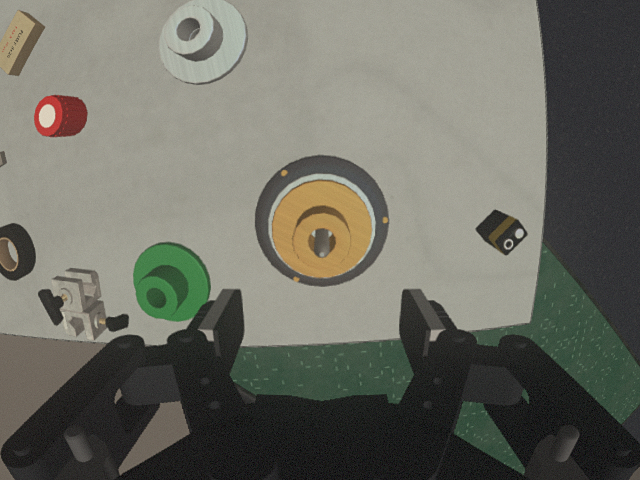

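The view shows the brass disc flat and central on the platform at (320,228) with the post through its bore. Next is the cap.

Call:
drive_tool(motion=[[6,-12,-1,0,0,0],[12,-26,-1,0,0,0],[12,-26,-1,0,0,0],[12,-26,-1,0,0,0],[12,-26,-1,0,0,0],[12,-26,-1,0,0,0],[12,-26,-1,0,0,0],[12,-26,-1,0,0,0],[12,-26,0,0,0,0],[4,-8,0,0,0,0]])

```text
time_s: 13.7
ee_pos: [0.4357, -0.3713, 0.1854]
tool_rot: [-0.599, -3.081, -0.001]
ft_force: [0.7, 1.0, 0.4]
gripper_width: 0.0648
gripper_force: 0.0
```

Call:
drive_tool(motion=[[0,0,10,0,0,0],[0,0,20,0,0,0],[0,0,10,0,0,0],[0,0,0,0,0,0],[0,0,0,0,0,0]])

```text
time_s: 14.2
ee_pos: [0.439, -0.3695, 0.1461]
tool_rot: [-0.595, -3.084, -0.001]
ft_force: [0.0, 1.4, -0.4]
gripper_width: 0.0653
gripper_force: 0.0
```

```bash
cat > cap.py <<'E'
from h import *
s=get_state();w=camera("wrist");cv2.imwrite("pics/w5.png",w["image"])
h=cv2.cvtColor(w["image"],cv2.COLOR_BGR2HSV).astype(int);H,S,V=h[...,0],h[...,1],h[...,2]
k=big(((H<8)|(H>172))&(S>130),(316,250));m=np.zeros(H.shape,np.uint8);cv2.drawContours(m,[k[:,None]],-1,1,-1)
d=big((m>0)&(S<70)&(V>120),k.mean(0));p,r=circ(plane(w,d,.04,s));print("dot",d.mean(0),p,r)
shift((*p,.043))
E
python3 cap.py
```

```text
dot [315.38554217 250.81927711] [ 0.43946587 -0.37303598] 0.00955301709136376
ee [ 0.4393 -0.3698  0.1467] t 14.25 shift mm [ -1.4  -2.9 103.7] level [-0.      0.0002 -0.    ] y [ 0.372  0.928 -0.   ] f [-0.  -0.1 -0.2]
```

Call:
drive_tool(motion=[[-1.5,-3,20,0,0,0],[0,0,25,0,0,0],[0,0,25,0,0,0],[0,0,20,0,0,0],[0,0,12,0,0,0],[0,0,6,0,0,0],[0,0,0,0,0,0],[0,0,0,0,0,0]])

```text
time_s: 15.05
ee_pos: [0.4395, -0.3739, 0.0394]
tool_rot: [0.596, 3.083, -0.001]
ft_force: [-0.3, 0.5, -0.2]
gripper_width: 0.0652
gripper_force: 0.0
```

Call:
drive_tool(motion=[[0,0,0,0,0,0],[0,0,0,0,0,0],[0,0,0,0,0,0],[0,0,0,0,0,0],[0,0,0,0,0,0],[0,0,0,0,0,0]], claw=28, newtons=30)

```text
time_s: 15.65
ee_pos: [0.4394, -0.3738, 0.0395]
tool_rot: [0.596, 3.083, -0.001]
ft_force: [-1.2, -0.5, 5.5]
gripper_width: 0.035
gripper_force: 29.6
```

Call:
drive_tool(motion=[[0,0,-5,0,0,0],[0,0,-15,0,0,0],[0,0,-25,0,0,0],[0,0,-30,0,0,0],[0,0,-30,0,0,0],[0,0,-20,0,0,0],[0,0,0,0,0,0],[0,0,0,0,0,0]])

```text
time_s: 16.45
ee_pos: [0.439, -0.3735, 0.1642]
tool_rot: [0.596, 3.083, -0.001]
ft_force: [-0.3, -0.2, -1.3]
gripper_width: 0.0349
gripper_force: 30.0
```

```bash
cat > dot.py <<'E'
from h import *
s=get_state();w=camera("wrist")
h=cv2.cvtColor(w["image"],cv2.COLOR_BGR2HSV).astype(int);H,S,V=h[...,0],h[...,1],h[...,2]
k=big(((H<8)|(H>172))&(S>130),(318,320));m=np.zeros(H.shape,np.uint8);cv2.drawContours(m,[cv2.convexHull(k[:,None])],-1,1,-1)
d=big((m>0)&(S<80)&(V>120),k.mean(0));M=R.from_rotvec(s["tool_rot"])
p,r=circ(plane(w,d,s["ee_pos"][2]+.001,s));o=M.inv().apply(np.r_[p,s["ee_pos"][2]]-s["ee_pos"]);print("dot",d.mean(0),"r",r,"tool mm",o*1e3)
off=M.apply([o[0],o[1],0]);g=np.array([.6212,-.1971])-off[:2];print(g);shift((*g,.165))
E
python3 dot.py
```

```text
dot [321.43661972 330.92957746] r 0.009811713492801407 tool mm [ 0.34820689  0.49169556 -0.0006452 ]
[ 0.62133994 -0.19768603]
ee [ 0.4385 -0.3731  0.1632] t 16.5 shift mm [-104.3  230.9   -1.8] level [ 0.0002 -0.0006  0.    ] y [0.373 0.928 0.   ] f [ 0.3  0.  -0.6]
```

Call:
drive_tool(motion=[[-6,12,0,0,0,0],[-12,26,0,0,0,0],[-12,26,0,0,0,0],[-12,26,0,0,0,0],[-12,26,0,0,0,0],[-12,26,0,0,0,0],[-12,26,0,0,0,0],[-12,26,0,0,0,0],[-10,25,0,0,0,0],[-4,12,0,0,0,0]])

```text
time_s: 17.5
ee_pos: [0.6227, -0.1952, 0.1621]
tool_rot: [-0.593, -3.084, -0.001]
ft_force: [-0.3, -0.6, -1.3]
gripper_width: 0.035
gripper_force: 30.0
```

Call:
drive_tool(motion=[[0,0,5,0,0,0],[0,0,8,0,0,0],[0,0,5,0,0,0],[0,0,0,0,0,0],[0,0,0,0,0,0]])

```text
time_s: 18.0
ee_pos: [0.6209, -0.1986, 0.1452]
tool_rot: [-0.598, -3.083, -0.0]
ft_force: [0.2, 0.6, -0.4]
gripper_width: 0.0347
gripper_force: 30.0
```

```bash
python3 dot.py
```

```text
dot [321.42253521 330.91549296] r 0.009800378948503663 tool mm [3.55405452e-01 4.75694546e-01 2.34837172e-04]
[ 0.62135189 -0.19767404]
ee [ 0.6212 -0.1985  0.1456] t 18.05 shift mm [  0.2   0.8 -19.4] level [-0.      0.0001 -0.    ] y [ 0.374  0.928 -0.   ] f [ 0.1 -0.7  0.7]
```

Call:
drive_tool(motion=[[0,0.7,4,0,0,0],[0,0,5,0,0,0],[0,0,5,0,0,0],[0,0,5,0,0,0],[0,0,5,0,0,0],[0,0,0,0,0,0],[0,0,0,0,0,0]])

```text
time_s: 18.75
ee_pos: [0.6217, -0.1971, 0.1213]
tool_rot: [-0.596, -3.084, -0.0]
ft_force: [0.3, -0.1, -0.1]
gripper_width: 0.0344
gripper_force: 30.0
```

Run:
```python
from h import *
shift((.6213,-.1977,.1015));d=camera("side")["image"]
cv2.imwrite("pics/c4.png",cv2.resize(d[150:300,180:330],None,fx=3,fy=3))
```

```text
ee [ 0.6217 -0.1971  0.1213] t 18.75 shift mm [ 0.2 -0.7 19.8] level [-0.     -0.0003  0.    ] y [ 0.373  0.928 -0.   ] f [ 0.3 -0.1 -0.1]
```

View pics/c4.png

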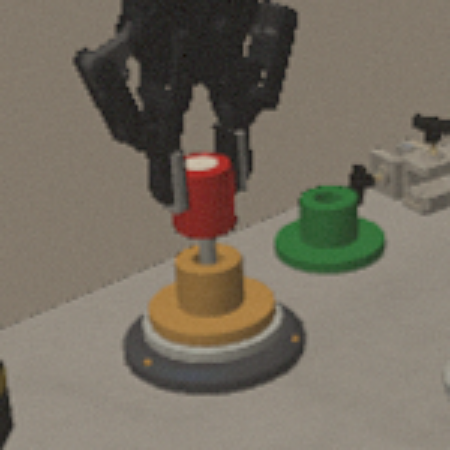

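The side crop shows the cap at (206,195) with the post (207,245) entering its mouth, centred over the hub (209,280). I'll keep lowering.

Call:
drive_tool(motion=[[0,-0.6,4,0,0,0],[0,0,5,0,0,0],[0,0,4,0,0,0],[0,0,3,0,0,0],[0,0,1,0,0,0],[0,0,1,0,0,0],[0,0,0,0,0,0],[0,0,0,0,0,0]])

```text
time_s: 19.6
ee_pos: [0.6217, -0.1978, 0.1036]
tool_rot: [0.596, 3.084, -0.0]
ft_force: [0.3, 0.5, -1.3]
gripper_width: 0.0349
gripper_force: 30.0
```

Call:
drive_tool(motion=[[0,0,0.5,0,0,0],[0,0,0.5,0,0,0],[0,0,0,0,0,0],[0,0,0,0,0,0]])

```text
time_s: 20.0
ee_pos: [0.6216, -0.1978, 0.1025]
tool_rot: [0.596, 3.084, 0.0]
ft_force: [1.2, 0.5, 0.1]
gripper_width: 0.0348
gripper_force: 30.0
```

Call:
drive_tool(motion=[[0,0,0.5,0,0,0],[0,0,0.5,0,0,0],[0,0,0,0,0,0],[0,0,0,0,0,0]])

```text
time_s: 20.4
ee_pos: [0.6216, -0.1977, 0.1016]
tool_rot: [0.596, 3.084, 0.0]
ft_force: [-0.2, 0.7, -0.0]
gripper_width: 0.0349
gripper_force: 30.1
```

Call:
drive_tool(motion=[[0,0,0.5,0,0,0],[0,0,0.5,0,0,0],[0,0,0,0,0,0],[0,0,0,0,0,0]])

```text
time_s: 20.8
ee_pos: [0.6216, -0.1977, 0.1015]
tool_rot: [0.596, 3.084, -0.0]
ft_force: [-3.1, 1.4, 8.1]
gripper_width: 0.035
gripper_force: 30.8
```

Contact at the expected height of 0.1015. Releasing.

Call:
drive_tool(motion=[[0,0,-0.3,0,0,0],[0,0,0,0,0,0],[0,0,0,0,0,0],[0,0,0,0,0,0],[0,0,0,0,0,0],[0,0,0,0,0,0]], claw=65)

```text
time_s: 21.4
ee_pos: [0.6215, -0.1977, 0.1007]
tool_rot: [-0.596, -3.084, -0.0]
ft_force: [0.7, 0.3, -0.1]
gripper_width: 0.0652
gripper_force: 0.0
```

Call:
drive_tool(motion=[[0,0,-8,0,0,0],[0,0,-20,0,0,0],[0,0,-30,0,0,0],[0,0,-30,0,0,0],[0,0,-30,0,0,0],[0,0,0,0,0,0],[0,0,0,0,0,0],[0,0,0,0,0,0]])

```text
time_s: 22.2
ee_pos: [0.6208, -0.1975, 0.218]
tool_rot: [-0.596, -3.083, -0.0]
ft_force: [0.5, -0.7, -0.8]
gripper_width: 0.0649
gripper_force: 0.0
```

Run:
```python
from h import *
shift((.6213,-.1977,.2));d=camera("side")["image"];w=camera("wrist")["image"]
a=cv2.resize(d[150:300,180:330],(400,400));b=cv2.resize(w[140:340,220:420],(400,400));cv2.imwrite("pics/c5.png",np.hstack([a,b]))
```

```text
ee [ 0.6208 -0.1975  0.218 ] t 22.2 shift mm [-0.5 -0.  18. ] level [-0.0001 -0.0016  0.    ] y [ 0.373  0.928 -0.   ] f [ 0.5 -0.7 -0.8]
```

View pics/c5.png

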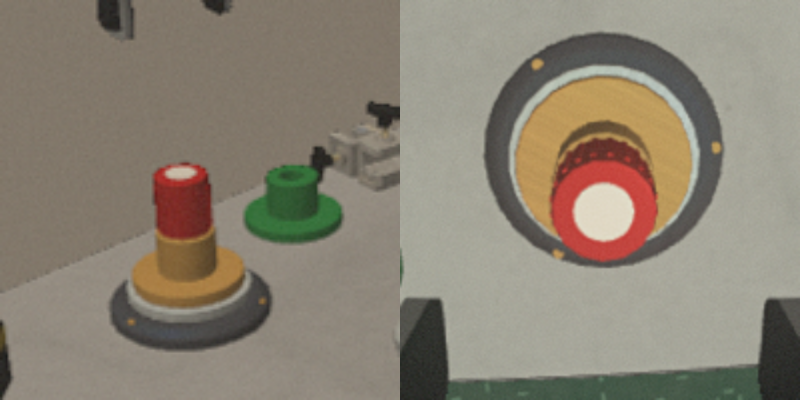

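The final view shows the cap sitting upright on the hub (side crop (182,200)), the disc flat on the platform, and the gripper clear.

```bash
python3 -c "
from plant import close_job
print(close_job())"
```

```text
the job is handed in; nothing more can be done
None
```

The brass disc was lowered until it lay flat on the platform, then the red cap was set over the post onto its hub. The aluminium disc was left alone, and the job was handed in at about 22 s.

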